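Refit the candle stand's board over its pins and set the tealight on it

ROBOT

A 6-joint arm with a two-finger parallel gripper is mounted at the origin on the work surface. World frame = base frame: x ahead of the robot, y to its left, z up, the work surface at z = 0. Lengths are in m, angles in rad, forces in N, time in s.
With the tool pointing down it reaches from about 0.225 to 0.875 m from the base axis. Payload 3.4 kg.
Tool frame: the origin (TCP) lies between the finger pads; the fingertips stand 8 mm ahead of it and the grasp point (between the pads) lies 11 mm behind it; z points along the fingers, y is the line along which they close (so a half turn about z gives the same grasp; the last joint's range is limited). The gripper opens to 85 mm and grips with 20 to 120 N. Pads are 22 mm wide; open, the fingers measure 114 mm over their backs; the gripper's body (76 mm by 85 mm) begins 54 mm behind the grasp point. The pads swing forward as they close: fully open they stand 13 mm farther back than shut.
Start: joints at [-1.282, 0.276, 1.505, -0, 1.361, -0.121], TCP at [0.229, -0.527, 0.239] pointing down, gripper open.
Joint ranges: [-2.89, 2.89], [-0.75, 2.08], [0.22, 2.7], [-1.18, 4.32], [0.11, 2.71], [-2.7, 2.7]. Speed limits (rad/s): [2.57, 2.57, 3.14, 3.14, 3.14, 3.14].

INTERFACE

Orientations are given as a unit quaternion [w, x, y, z].
In Python, from rig import manip gives the robot as it stands.
- The arm moves only by the tool move_arm, never from a script. Its argument "deltas" is a list that holds one entry, the list of rows, each a list of 5 numbers: the shift along the tool's x, y, z normalised to -1 to 1, where 1 is 80 cm, then the turn about the tool's z normalised to -1 to 1, where 1 is 120 degrees, then the closure, from -1 (fully open) to 1 (shut). In form: [[[tx, ty, tz, twist, grip], ...]]. A call has 1 to 12 rows; each row is the pose to reach, as a shift and turn from the pose commanded when the call began, along the tool's axes at that moment; what a row does not reach only later rows make up. A row lasts 1/10 s, in which the tool goes at most 50 mm and 8.59 degrees, less where a joint would pass 70% of its speed; a pose out of reach is approached as far as the arm can. A call with a number of a shift or a turn outside -1 to 1 is refused whole. A call with a gripper value outside its range is refused whole. The fingers move at their own pace and stop on an object; "squeeze" is the grip in N (left out, the last holds). Time passes only in rows, so rows that repeat a pose let the fingers close. It gives the time, the measured TCP pose, the force, the opening and the grip force at its end, in the units of the state.
- manip.get_state(): the state, without advancing time (a new reading comes with each control period).
- manip.get_image(name): name is "side" or "top"; returns the picture (480x640x3 uint8, red, green, blue); there is no depth.
- manip.camera_params(name): a dict with "fx", "fy", "cx", "cy" (pixels), "R" (3x3) and "t" (3): a world point X has camera coordinates R X + t. Camera axes: x right, y down, z forward; pixel columns grow to the right and rows downward; lengths in m; the calibration is good to about 2 mm. A picture is of the moment at which its call begins. camera_params takes no time and is no camera call.
- manip.sign_off(): hands the job in; it is judged then, once.
The state is a dict: "clock": time; "qpos": joint angles; "qd": joint speeds; "effort": joint torques, N m; "position": TCP position; "ee_rot": TCP orientation; "contact_force": force on the tool from outside, world axes, zero at the start; "moment": the same for the moment, N m; "width": finger opening in m; "gripper_force": force on a finger pad.
Only numpy, scipy, OpenCV 4.12 (cv2) and the standard library are available. Lean on these libraries where they do the work, as an engineer would, in place of code of your own. Each camera call takes 0.05 s, during which the arm holds its last target. There are 200 camera calls.

TASK

Put the loose wooden board back on the candle stand: lay it on the four metal pins and slide it gently along until its holes drop over them and it sits flat and fully home, without forcing it against the pins. Then stand the glass tealight holder upright on the middle of the board, setting it down gently, and leave everything else on the cabinet where it is.

Things in the scene. Friction and masses are not known exactly. Their poses are not given: they have to be found in the camera images.
- base: Fixed base of the candle stand: dark wood plate 80 (its x) x 260 (its y) x 6 mm; origin at the centre of its underside, z up. On it is a riser unit: two dark wood blocks, 50 (x) x 24 (y), tops 32 mm above the origin, centred 140 mm apart along y; between them only a low 16 mm wide strip, top 10 mm above the origin.
- pins_nominal (a point): 41 mm above the base's origin, same axes: height of the pin tips. Each riser block has 2 metal pins, 8 mm thick, 9 tall: a rectangle 32 (x) x 140 (y). Centred here in x to 1 mm, but the riser unit is clamped rigidly anywhere from 5 to 27 mm to +y of here, newly each time; the poses do not show where.
- board: Loose light wood board, 56 (its x) x 240 (its y) x 12 mm thick, 0.14 kg, at first flat on the cabinet top; origin at the centre of its underside, z up. Can be gripped across its width at mid-length; the risers are narrower than it, so fingertips may reach below it on the stand. Fits either way round. Fully home, its underside is 32 mm above the base's origin.
- board_top (a point): Centre of the board's top face, 12 mm above its origin. Four through holes, 11.6 mm wide (1.8 mm play round a pin), form a 32 (x) x 140 (y) mm rectangle about it. Lying on the pin tips (underside 41 mm above the base's origin) the board slides easily and drops 9 mm by itself when holes and pins meet.
- tealight: Amber glass tealight holder, round, 50 mm outside, 55 mm tall, open top with a tealight in it, about 0.2 kg, standing upright; origin at the centre of its underside, z up.
- bottle: black plastic pump bottle, empty, 60 dia x 167 tall, nozzle to its -x; bystander, easily tipped (mm; origin at the centre of its underside).
- dish: white ceramic dish, 90 dia x 22 high, a stone in it; bystander (mm; origin at the centre of its underside).
- stone: grey river stone, 40 dia x 16 high, lying in the dish; bystander (mm; origin at the centre of its underside).
- book: closed book, 114 x 164 x 25 high; bystander (mm; origin at the centre of its underside).
- incense: cardboard box, 60 x 160 x 30 high; bystander (mm; origin at the centre of its underside).
- yoga1: lower of two stacked wooden yoga blocks, 150 x 230 x 80 high each; bystander (mm; origin at the centre of its underside).
- yoga2: upper yoga block; bystander (mm; origin at the centre of its underside).

How it is judged:
On the way:
1. the board sits fully home on its pins, with nothing on it and let go (z of board in the frame of base between 0.029 and 0.0345 m and x of board in the frame of base between -0.006 and 0.006 m and y of board in the frame of base between 0 and 0.034 m and angle between board's own z axis and vertical below 0.025 rad and angle between the y axis of board and the y axis of base, either way round below 0.06 rad and horizontal distance between tealight and board above 0.05 m and contact force between the fingers and board below 0.1 N), for 0.3 s.
At the end, for the whole second after the job is handed in: Board let go, flat on the risers over its pins (underside 29-34.5 mm above the base origin, tilt < 0.025 rad, within 6 mm across and 0.06 rad of the base, 0-34 mm to its +y); tealight let go, upright (< 0.06 rad) on it, within 14 mm across and 25 mm along of its centre; both at rest (z of board in the frame of base between 0.029 and 0.0345 m and x of board in the frame of base between -0.006 and 0.006 m and y of board in the frame of base between 0 and 0.034 m and angle between board's own z axis and vertical below 0.025 rad and angle between the y axis of board and the y axis of base, either way round below 0.06 rad and z of tealight in the frame of board between 0.009 and 0.0155 m and x of tealight in the frame of board between -0.014 and 0.014 m and y of tealight in the frame of board between -0.025 and 0.025 m and angle between tealight's own z axis and vertical below 0.06 rad and linear speed of each of board, tealight below 0.01 m/s and contact force between the fingers and board below 0.1 N and contact force between the fingers and tealight below 0.1 N); the robot touches nothing.
It fails at once if the board is forced against the stand (over 50 N) (contact force between board and base above 50 N).
It fails at once if the glass is banged down on the board (over 50 N) (contact force between tealight and board above 50 N).
It fails at once if a bystander is moved by more than 25 mm or the bottle tipped (distance of any of bottle, dish, stone, book, incense, yoga1, yoga2 from where it was at the start of the episode above 0.025 m or angle between bottle's own z axis and vertical above 0.3 rad).
It also fails if it takes over 67 s, if anything falls off the work surface, if the arm or the gripper's body presses on something with over 40 N, if the wrist force passes 120 N, or if a joint passes its speed limit or range.

## Working session

There is one attempt and no reset: what is moved stays moved. The work goes in short steps, Python scripts to look and compute and a tool call to move; the robot and the scene stay as the last step left them, time stands still between calls to the robot, and variables do not carry over. Pictures are saved under pics/ and viewed, at most 10 in all, crops included, and the job is handed in when it is done.

Besides the shell and the picture viewer there is one more tool, called after "Call:" in YAML: its name, and indented under it one key for each argument. move_arm: Moves the arm, as the interface text tells. Scaled input: -1 to 1 covers 80 cm each way for a shift and 120 degrees each way for a turn. Its arguments: {"type":"object","properties":{"deltas":{"type":"array","items":{"type":"array","items":{"type":"array","items":{"type":"number","minimum":-1,"maximum":1}}}},"squeeze":{"type":"number"}},"required":["deltas"]}

```bash
mkdir -p pics && python3 - <<'E'
from rig import manip
import cv2
for n in("side","top"):
    cv2.imwrite(f"pics/{n}0.png",manip.get_image(n)[:,:,::-1]); print(n,manip.camera_params(n))
print(manip.get_state())
E
```

```text
side {'fx': 451.55757681926696, 'fy': 451.55757681926696, 'cx': 323.78908365531373, 'cy': 234.15926458545687, 'R': array([[ 0.98382051, -0.17900609,  0.00735051],
       [-0.11572749, -0.66628954, -0.73665827],
       [ 0.13676388,  0.72388885, -0.67622523]]), 't': array([-0.53953483,  0.23880585,  0.95072193])}
top {'fx': 565.4536615701041, 'fy': 565.4536615701041, 'cx': 315.47926523467476, 'cy': 245.46045479942865, 'R': array([[-0.02694055, -0.99957498, -0.01113814],
       [-0.99732671,  0.02763372, -0.0676447 ],
       [ 0.06792374,  0.00928598, -0.9976473 ]]), 't': array([0.19565323, 0.58356719, 1.21291646])}
{'clock': 0.1, 'qpos': array([-1.28202066e+00,  2.76547001e-01,  1.50600876e+00,  5.94335181e-06,
        1.36074787e+00, -1.21001179e-01]), 'qd': array([ 0.00121787, -0.00158427, -0.00421962,  0.00026102, -0.00060218,
        0.00041566]), 'effort': array([ 1.90413572e-03, -4.17700589e+01, -2.46407586e+01, -4.45454771e-05,
        5.80127889e-03, -1.05215932e-05]), 'position': array([ 0.22894321, -0.52694002,  0.23851664]), 'ee_rot': array([-8.52723171e-04,  9.79083461e-01,  2.03457232e-01, -6.87847780e-05]), 'contact_force': array([-0.17344098, -0.52773856, -0.5750761 ]), 'moment': array([0.0313295 , 0.01330599, 0.02983823]), 'gripper_force': 0.0, 'width': 0.08543731539132177}
```

View pics/top0.png

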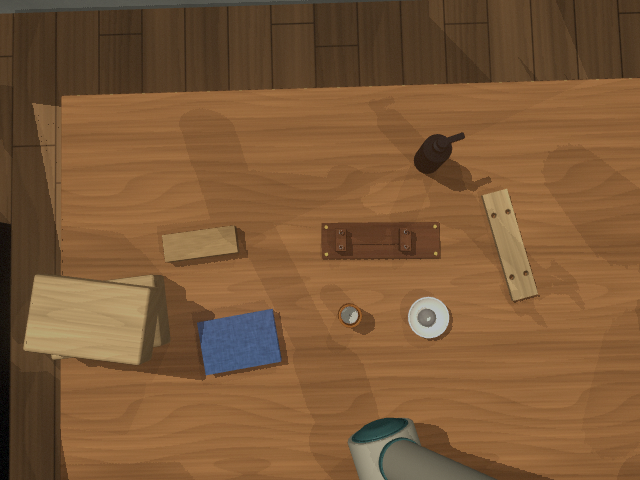

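View pics/side0.png

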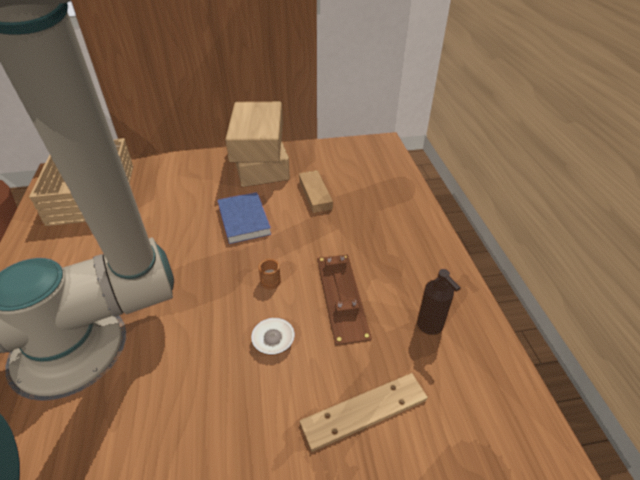

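The top view shows the base at about (381,241), risers at (341,240) and (405,239), the board at about (510,245), the tealight at (349,315), the dish at (429,318) and the bottle at (433,155). The side view agrees. I'll enlarge the top view.

```bash
python3 - <<'E'
import cv2
a=cv2.imread("pics/top0.png")[170:340,310:550]
cv2.imwrite("pics/c1.png",cv2.resize(a,None,fx=3.3,fy=3.3,interpolation=cv2.INTER_CUBIC))
E
```

```text
(no output)
```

View pics/c1.png

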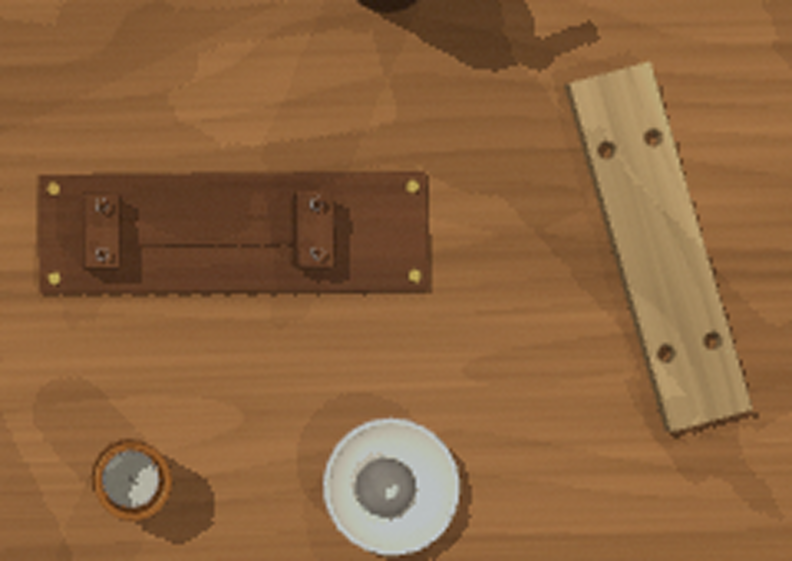

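The crop shows, in crop pixels, pins at (105,207), (103,255), (318,204) and (318,254). Board holes are at (606,150), (653,138), (667,353) and (713,341), the tealight rim centre is at (133,479), and the base corners are at (38,175), (428,173), (432,292) and (41,294).

```bash
cat > h.py <<'E'
import numpy as np
from rig import manip
def px2w(uv,z,name="top"):
    c=manip.camera_params(name); uv=np.atleast_2d(uv).astype(float)
    d=np.c_[(uv[:,0]-c["cx"])/c["fx"],(uv[:,1]-c["cy"])/c["fy"],np.ones(len(uv))]@c["R"]
    o=-c["R"].T@c["t"]
    return o+d*((z-o[2])/d[:,2])[:,None]
def crop(uv): return np.array(uv)/3.3+[310-.35,170-.35]
def w2px(X,name="top"):
    c=manip.camera_params(name); p=np.atleast_2d(X)@c["R"].T+c["t"]
    return np.c_[p[:,0]/p[:,2]*c["fx"]+c["cx"],p[:,1]/p[:,2]*c["fy"]+c["cy"]]
E
cat > a.py <<'E'
from h import *
np.set_printoptions(precision=4,suppress=True)
def rep(n,uv,z):
    w=px2w(crop(uv),z); print(n,w[:,:2].tolist() if 0 else w[:,:2].ravel(),'mean',w.mean(0)[:2]); return w
p=rep('pins',[(105,207),(103,255),(318,204),(318,254)],.041)
h=rep('holes',[(606,150),(653,138),(667,353),(713,341)],.012)
bc=rep('boardc',[(569,86),(651,63),(751,410),(672,434)],.012)
b=rep('base',[(38,175),(428,173),(432,292),(41,294)],.006)
s=rep('screws',[(54,188),(412,187),(414,276),(54,278)],.006)
t=rep('tea',[(133,479)],.055)
ang=lambda v:np.degrees(np.arctan2(v[1],v[0]))
print('pin yaxis',ang(p[0]+p[1]-p[2]-p[3]),np.linalg.norm(p[0]+p[1]-p[2]-p[3])/2)
print('base yaxis',ang(b[0]+b[3]-b[1]-b[2]),ang(s[0]+s[3]-s[1]-s[2]))
print('board yaxis',ang(h[0]+h[1]-h[2]-h[3]),ang(bc[0]+bc[1]-bc[2]-bc[3]),np.linalg.norm(h[0]+h[1]-h[2]-h[3])/2)
st=manip.get_state(); w,x,y,z=st['ee_rot']; 
from scipy.spatial.transform import Rotation as R
print('tool',R.from_quat([x,y,z,w]).as_matrix())
E
python3 a.py
```

```text
pins [ 0.6139  0.1229  0.5827  0.1251  0.612  -0.0156  0.5795 -0.0144] mean [0.597  0.0545]
holes [ 0.6453 -0.2128  0.6525 -0.2443  0.5093 -0.2464  0.5164 -0.2771] mean [ 0.5809 -0.2452]
boardc [ 0.689  -0.1902  0.7029 -0.2455  0.4704 -0.2997  0.456  -0.247 ] mean [ 0.5796 -0.2456]
base [ 0.6399  0.1658  0.6339 -0.0952  0.5542 -0.0945  0.56    0.166 ] mean [0.597  0.0356]
screws [ 0.6308  0.1553  0.6248 -0.0841  0.5652 -0.083   0.5704  0.1571] mean [0.5978 0.0363]
tea [0.4383 0.1108] mean [0.4383 0.1108]
pin yaxis 88.94406971720564 0.1389824762423414
base yaxis 88.70172387952397 88.64682694331108
board yaxis 13.725136322779566 13.409573397615896 0.13999736295957152
tool [[ 0.9172  0.3984 -0.0005]
 [ 0.3984 -0.9172  0.0016]
 [ 0.0002 -0.0017 -1.    ]]
```

```bash
cat >> h.py <<'E'
from scipy.spatial.transform import Rotation as Ro
def to(x,y,z,yaw):
    s=manip.get_state(); q=s["ee_rot"]; M=Ro.from_quat([*q[1:],q[0]]).as_matrix()
    d=M.T@(np.array([x,y,z])-s["position"])/.8
    cur=np.degrees(np.arctan2(M[1,0],M[0,0])); tw=-((yaw-cur+180)%360-180)/120
    print("t",round(s["clock"],2),"pos",s["position"].round(4),"yaw",round(cur,2),"F",s["contact_force"].round(1),"w",round(s["width"],4),"-> rows",np.r_[d,tw].round(4))
E
python3 -c "
from h import *
to(.580,-.2452,.08,13.6)
print(px2w([[433,163]],0), px2w([[464,136]],.16), px2w([[429,318]],.02))"
```

```text
t 0.1 pos [ 0.2289 -0.5269  0.2385] yaw 23.48 F [-0.2 -0.5 -0.6] w 0.0854 -> rows [ 0.5428 -0.1479  0.1985  0.0823]
[[ 0.76755682 -0.08781433  0.        ]] [[ 0.7856053 -0.1177276  0.16     ]] [[ 0.42498825 -0.06122604  0.02      ]]
```

Call:
move_arm:
  deltas:
    - [[0.5428, -0.1479, 0.1985, 0.0823, -1], [0.5428, -0.1479, 0.1985, 0.0823, -1], [0.5428, -0.1479, 0.1985, 0.0823, -1], [0.5428, -0.1479, 0.1985, 0.0823, -1], [0.5428, -0.1479, 0.1985, 0.0823, -1], [0.5428, -0.1479, 0.1985, 0.0823, -1], [0.5428, -0.1479, 0.1985, 0.0823, -1], [0.5428, -0.1479, 0.1985, 0.0823, -1], [0.5428, -0.1479, 0.1985, 0.0823, -1], [0.5428, -0.1479, 0.1985, 0.0823, -1], [0.5428, -0.1479, 0.1985, 0.0823, -1], [0.5428, -0.1479, 0.1985, 0.0823, -1]]
  squeeze: 30

```text
clock: 1.3
position: [0.58, -0.2453, 0.0797]
ee_rot: [-0.0, 0.993, 0.119, -0.001]
contact_force: [-0.6, -0.4, -0.1]
width: 0.0856
gripper_force: 0.0
```

```bash
python3 -c "
from h import *
to(.580,-.2452,.009,13.6)"
```

```text
t 1.3 pos [ 0.58   -0.2453  0.0797] yaw 13.7 F [-0.6 -0.4 -0.1] w 0.0856 -> rows [ 0.0002 -0.      0.0883  0.0009]
```

Lower gradually, then close.

Call:
move_arm:
  deltas:
    - [[0, 0, 0.03, 0, -1], [0, 0, 0.06, 0, -1], [0, 0, 0.075, 0, -1], [0, 0, 0.083, 0, -1], [0, 0, 0.088, 0, -1], [0, 0, 0.088, 0, 0], [0, 0, 0.088, 0, 1], [0, 0, 0.088, 0, 1], [0, 0, 0.088, 0, 1], [0, 0, 0.088, 0, 1], [0, 0, 0.088, 0, 1], [0, 0, 0.088, 0, 1]]
  squeeze: 30

```text
clock: 2.5
position: [0.5809, -0.2463, 0.0113]
ee_rot: [0.001, 0.993, 0.119, 0.001]
contact_force: [-1.6, -0.2, 5.2]
width: 0.0544
gripper_force: 32.5
```

Call:
move_arm:
  deltas:
    - [[0, 0, -0.01, 0, 1], [0, 0, -0.04, 0, 1], [0, 0, -0.08, 0, 1], [0, 0, -0.12, -0.05, 1], [0, 0, -0.12, -0.11, 1], [0, 0, -0.12, -0.18, 1], [0, 0, -0.12, -0.25, 1], [0, 0, -0.12, -0.32, 1], [0, 0, -0.12, -0.39, 1], [0, 0, -0.12, -0.46, 1], [0, 0, -0.12, -0.53, 1], [0, 0, -0.12, -0.59, 1]]

```text
clock: 3.7
position: [0.58, -0.2456, 0.106]
ee_rot: [-0.0, 0.739, 0.674, -0.0]
contact_force: [-0.1, -1.0, -2.2]
width: 0.0549
gripper_force: 32.3
```

```bash
python3 -c "
from h import *
to(.597,.048,.105,88.75)
import cv2
a=manip.get_image('top');cv2.imwrite('pics/t2.png',cv2.resize(a[170:340,310:550,::-1],None,fx=3.3,fy=3.3,interpolation=2))"
```

```text
t 3.7 pos [ 0.58   -0.2456  0.106 ] yaw 84.73 F [-0.1 -1.  -2.2] w 0.0549 -> rows [ 0.3674 -0.0125  0.0013 -0.0335]
```

View pics/t2.png

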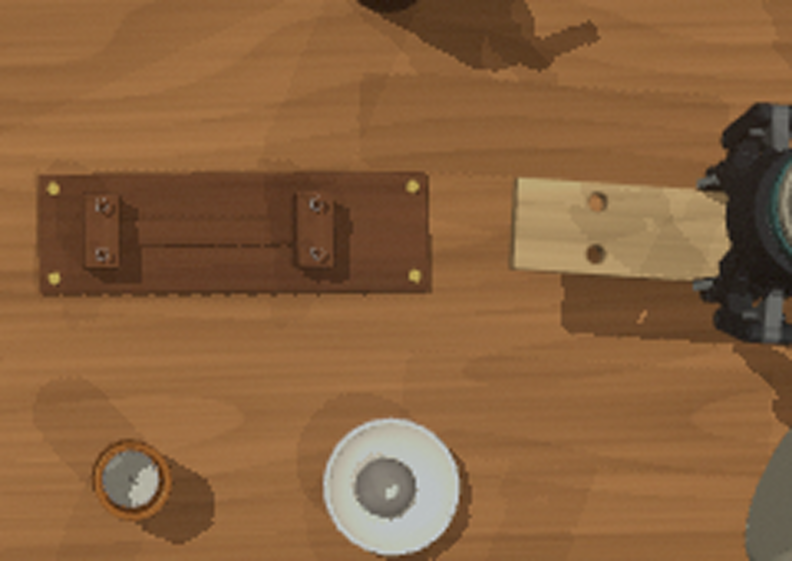

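The board is held level, with its leading holes at crop (597,201) and (596,253). I'll use them to check the offset in the grasp.

```bash
python3 -c "
from h import *
w=px2w(crop([(597,201),(596,253)]),.1067).mean(0);print(w, px2w(crop([(516,178),(512,268)]),.1067))
a=np.radians(84.73);u=np.array([np.cos(a),np.sin(a)]);n=np.array([u[1],-u[0]])
d=w[:2]-[.58,-.2456];print('along',d@u,'across',d@n)"
```

```text
[ 0.58729981 -0.17556472  0.1067    ] [[ 0.61885188 -0.12769885  0.1067    ]
 [ 0.56353886 -0.12276712  0.1067    ]]
along 0.07040971445612183 across 0.000836265151351637
```

Call:
move_arm:
  deltas:
    - [[0.06, 0, 0, -0.0335, 1], [0.12, -0.002, 0, -0.0335, 1], [0.18, -0.004, 0, -0.0335, 1], [0.24, -0.008, 0, -0.0335, 1], [0.3, -0.01, 0, -0.0335, 1], [0.34, -0.011, 0, -0.0335, 1], [0.36, -0.012, 0, -0.0335, 1], [0.3655, -0.0125, 0.015, -0.0335, 1], [0.3655, -0.0125, 0.03, -0.0335, 1], [0.3655, -0.0125, 0.045, -0.0335, 1], [0.3655, -0.0125, 0.058, -0.0335, 1], [0.3655, -0.0125, 0.058, -0.0335, 1]]

```text
clock: 4.95
position: [0.5972, 0.0448, 0.0572]
ee_rot: [-0.002, 0.717, 0.697, -0.002]
contact_force: [-0.4, 0.0, -1.1]
width: 0.0549
gripper_force: 32.3
```

```bash
python3 -c "
from h import *
to(.5965,.046,.052,88.75)
import cv2
a=manip.get_image('top')[190:290,310:470,::-1];b=manip.get_image('side')[230:360,290:450,::-1]
cv2.imwrite('pics/t3.png',cv2.vconcat([cv2.resize(a,(480,300),interpolation=2),cv2.resize(b,(480,390)[:2],interpolation=2)][:2])[:600])"
```

```text
t 4.95 pos [0.5972 0.0448 0.0572] yaw 88.31 F [-0.4  0.  -1.1] w 0.0549 -> rows [ 0.0015 -0.0009  0.0065 -0.0036]
```

View pics/t3.png

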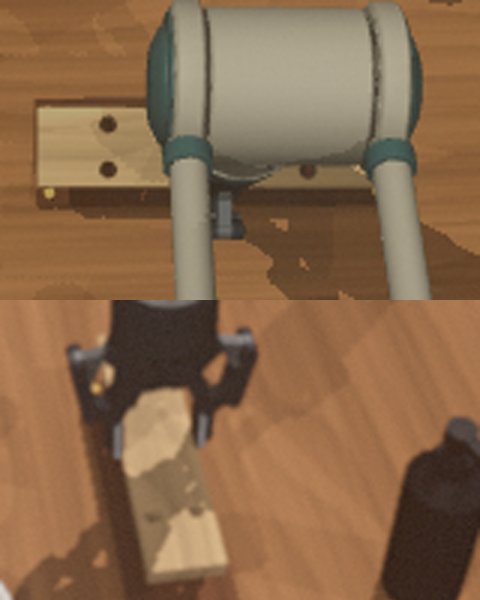

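Board hangs level just above the stand, its near end at top-crop x≈37 and its holes at about (108,124) and (108,169). Settle, then lower step by step.

Call:
move_arm:
  deltas:
    - [[0, 0, 0, 0, 1], [0, 0, 0, 0, 1], [0, 0, 0.004, 0, 1], [0, 0, 0.004, 0, 1]]

```text
clock: 5.45
position: [0.5986, 0.0461, 0.0564]
ee_rot: [-0.0, 0.717, 0.697, -0.0]
contact_force: [-0.2, -0.8, -1.4]
width: 0.0547
gripper_force: 32.3
```

```bash
python3 -c "
from h import *
to(.5965,.046,.052,88.75)"
```

```text
t 5.45 pos [0.5986 0.0461 0.0564] yaw 88.43 F [-0.2 -0.8 -1.4] w 0.0547 -> rows [-0.0002 -0.0026  0.0055 -0.0027]
```

Call:
move_arm:
  deltas:
    - [[0, -0.0026, 0, -0.0027, 1], [0, -0.0026, 0.002, -0.0027, 1], [0, -0.0026, 0.003, -0.0027, 1], [0, -0.0026, 0.004, -0.0027, 1], [0, -0.0026, 0.005, -0.0027, 1], [0, -0.0026, 0.005, -0.0027, 1]]

```text
clock: 6.05
position: [0.5967, 0.0462, 0.0524]
ee_rot: [-0.0, 0.715, 0.699, -0.0]
contact_force: [1.0, -0.3, -0.3]
width: 0.0547
gripper_force: 32.3
```

```bash
python3 -c "
from h import *
to(.5965,.0535,.051,88.75)"
```

```text
t 6.05 pos [0.5967 0.0462 0.0524] yaw 88.75 F [ 1.  -0.3 -0.3] w 0.0547 -> rows [ 0.0092 -0.0005  0.0018 -0.    ]
```

Call:
move_arm:
  deltas:
    - [[0, 0, 0.001, 0, 1], [0, 0, 0.0015, 0, 1], [0, 0, 0.0015, 0, 1]]

```text
clock: 6.35
position: [0.5968, 0.0461, 0.0523]
ee_rot: [0.0, 0.715, 0.699, 0.0]
contact_force: [-1.9, -0.1, 4.6]
width: 0.0548
gripper_force: 32.9
```

In contact at about 6 N. Slide along.

Call:
move_arm:
  deltas:
    - [[0.001, 0, 0, 0, 1], [0.002, 0, 0, 0, 1], [0.003, 0, 0, 0, 1], [0.004, 0, 0, 0, 1], [0.005, 0, 0, 0, 1], [0.006, 0, 0, 0, 1]]

```text
clock: 6.95
position: [0.5978, 0.0499, 0.0522]
ee_rot: [0.002, 0.715, 0.7, 0.0]
contact_force: [0.1, -3.2, 4.8]
width: 0.0547
gripper_force: 33.0
```

Call:
move_arm:
  deltas:
    - [[0.001, 0, 0, 0, 1], [0.002, 0, 0, 0, 1], [0.002, 0, 0, 0, 1]]

```text
clock: 7.25
position: [0.598, 0.0518, 0.0522]
ee_rot: [0.001, 0.715, 0.699, 0.0]
contact_force: [-0.6, -3.1, 6.0]
width: 0.0548
gripper_force: 33.0
```

Call:
move_arm:
  deltas:
    - [[0.001, -0.001, 0, 0, 1], [0.002, -0.0015, 0, 0, 1], [0.002, -0.0015, 0, 0, 1]]

```text
clock: 7.55
position: [0.5961, 0.0547, 0.0512]
ee_rot: [-0.0, 0.715, 0.699, 0.001]
contact_force: [1.4, -0.5, 1.6]
width: 0.0546
gripper_force: 32.6
```

It has begun to drop in (z 1 mm lower, force down). Lower gently.

Call:
move_arm:
  deltas:
    - [[0, 0, 0.001, 0, 1], [0, 0, 0.002, 0, 1], [0, 0, 0.003, 0, 1], [0, 0, 0.003, 0, 1]]

```text
clock: 7.95
position: [0.5963, 0.0546, 0.0485]
ee_rot: [0.0, 0.715, 0.699, 0.001]
contact_force: [4.0, 1.7, -1.4]
width: 0.0546
gripper_force: 32.4
```

Call:
move_arm:
  deltas:
    - [[0, 0.0007, 0.001, 0, 1], [0, 0.0007, 0.002, 0, 1], [0, 0.0007, 0.003, 0, 1], [0, 0.0007, 0.004, 0, 1], [0, 0.0007, 0.005, 0, 1], [0, 0.0007, 0.005, 0, 1]]

```text
clock: 8.55
position: [0.5967, 0.0541, 0.045]
ee_rot: [0.0, 0.715, 0.699, 0.0]
contact_force: [4.3, 2.3, 0.2]
width: 0.0548
gripper_force: 32.5
```

Call:
move_arm:
  deltas:
    - [[0, 0.0005, 0.001, 0, 1], [0, 0.0005, 0.001, 0, 1], [0, 0.0005, 0.001, 0, 0], [0, 0.0005, 0.001, 0, -1], [0, 0.0005, 0.001, 0, -1], [0, 0.0005, 0.001, 0, -1], [0, 0.0005, 0.001, 0, -1], [0, 0.0005, 0.001, 0, -1]]

```text
clock: 9.35
position: [0.5962, 0.054, 0.0439]
ee_rot: [-0.0, 0.715, 0.699, -0.0]
contact_force: [0.2, 0.7, -0.8]
width: 0.0853
gripper_force: 0.0
```

Call:
move_arm:
  deltas:
    - [[0, 0, -0.03, 0, -1], [0, 0, -0.08, 0, -1], [0, 0, -0.14, 0, -1], [0, 0, -0.2, 0, -1], [0, 0, -0.2, 0, -1], [0, 0, -0.2, 0, -1]]

```text
clock: 9.95
position: [0.5971, 0.0541, 0.2055]
ee_rot: [0.001, 0.715, 0.699, 0.001]
contact_force: [-0.4, 0.0, -0.6]
width: 0.0853
gripper_force: 0.0
```

```bash
python3 -c "
from h import *
to(.4383,.1108,.14,88.75)
import cv2
b=manip.get_image('side')[230:360,260:420,::-1]
cv2.imwrite('pics/t4.png',cv2.resize(b,None,fx=4.5,fy=4.5,interpolation=2))"
```

```text
t 9.95 pos [0.5971 0.0541 0.2055] yaw 88.75 F [-0.4  0.  -0.6] w 0.0853 -> rows [ 0.0665 -0.2002  0.0813  0.    ]
```

View pics/t4.png

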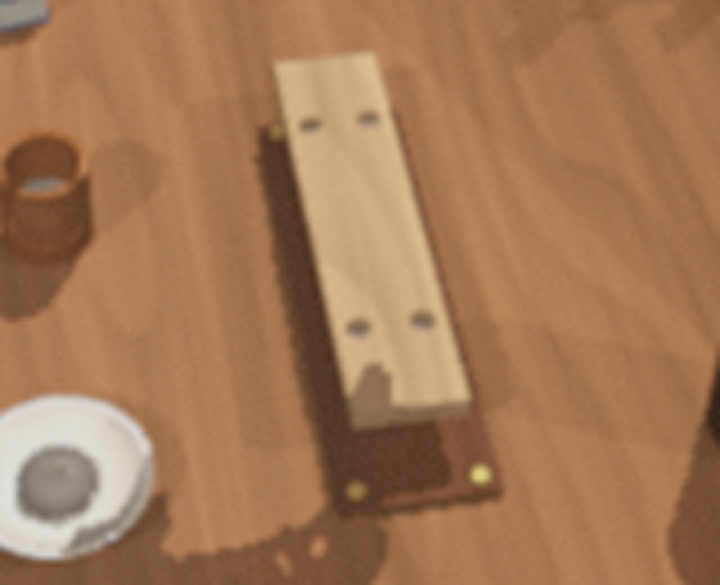

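Board lies on the stand, with pins visible in its holes at crop (310,125), (368,118), (357,328) and (423,320). I'll check its height against the projection.

```bash
python3 -c "
from h import *
a=np.radians(88.75);u=np.array([np.cos(a),np.sin(a)]);n=np.array([u[1],-u[0]])
m=np.array([(310,125),(368,118),(357,328),(423,320)])/4.5+[259.6,229.6]
print(m.round(1))
for z in(.044,.053):
  P=[np.r_[np.array([.5967,.0543])+u*s+n*t,z] for s in(.07,-.07) for t in(-.016,.016)]
  print(z,w2px(P,'side').round(1).tolist(), px2w(m,z,'side').mean(0).round(4))"
```

```text
[[328.5 257.4]
 [341.4 255.8]
 [338.9 302.5]
 [353.6 300.7]]
0.044 [[328.5, 257.3], [341.5, 255.9], [339.0, 302.5], [353.3, 300.7]] [0.5968 0.0543 0.044 ]
0.053 [[328.5, 254.7], [341.6, 253.3], [339.1, 299.8], [353.5, 298.1]] [0.5948 0.0464 0.053 ]
```

Board is fully home at (0.5968, 0.0543). Now the tealight.

Call:
move_arm:
  deltas:
    - [[0.02, -0.06, 0.02, 0, -1], [0.04, -0.12, 0.05, 0, -1], [0.055, -0.165, 0.08, 0, -1], [0.0665, -0.195, 0.09, 0, -1], [0.0665, -0.2002, 0.1, 0, -1], [0.0665, -0.2002, 0.1, 0, -1], [0.0665, -0.2002, 0.1, 0, -1]]

```text
clock: 10.7
position: [0.4388, 0.1106, 0.1237]
ee_rot: [0.0, 0.715, 0.699, 0.0]
contact_force: [0.6, 0.2, 0.1]
width: 0.0854
gripper_force: 0.0
```

```bash
python3 -c "
from h import *
to(.4383,.1108,.022,88.75)"
```

```text
t 10.7 pos [0.4388 0.1106 0.1237] yaw 88.74 F [0.6 0.2 0.1] w 0.0854 -> rows [ 3.000e-04 -7.000e-04  1.271e-01 -1.000e-04]
```

Call:
move_arm:
  deltas:
    - [[0, -0.0007, 0.04, 0, -1], [0, -0.0007, 0.08, 0, -1], [0, -0.0007, 0.11, 0, -1], [0, -0.0007, 0.125, 0, -1], [0, -0.0007, 0.127, 0, -1], [0, -0.0007, 0.127, 0, -0.4], [0, -0.0007, 0.127, 0, 0], [0, -0.0007, 0.127, 0, 0.5], [0, -0.0007, 0.127, 0, 1], [0, -0.0007, 0.127, 0, 1], [0, -0.0007, 0.127, 0, 1], [0, -0.0007, 0.127, 0, 1]]
  squeeze: 25

```text
clock: 11.9
position: [0.4383, 0.1108, 0.0235]
ee_rot: [0.001, 0.715, 0.699, 0.001]
contact_force: [-0.6, -1.3, 6.1]
width: 0.0498
gripper_force: 26.4
```

Call:
move_arm:
  deltas:
    - [[0, 0, -0.01, 0, 1], [0, 0, -0.04, 0, 1], [0, 0, -0.08, 0, 1], [0, 0, -0.12, 0, 1], [0, 0, -0.14, 0, 1], [0, 0, -0.14, 0, 1], [0, 0, -0.14, 0, 1]]

```text
clock: 12.6
position: [0.4364, 0.1108, 0.1342]
ee_rot: [-0.0, 0.715, 0.699, -0.0]
contact_force: [-1.4, 0.0, -2.7]
width: 0.0499
gripper_force: 27.1
```

```bash
python3 -c "
from h import *
to(.5968,.0543,.075,88.75)"
```

```text
t 12.6 pos [0.4364 0.1108 0.1342] yaw 88.75 F [-1.4  0.  -2.7] w 0.0499 -> rows [-0.0663  0.2021  0.0738  0.    ]
```

Call:
move_arm:
  deltas:
    - [[-0.01, 0.03, 0, 0, 1], [-0.025, 0.08, 0, 0, 1], [-0.045, 0.13, 0, 0, 1], [-0.058, 0.175, 0, 0, 1], [-0.064, 0.195, 0, 0, 1], [-0.0663, 0.2015, 0.01, 0, 1], [-0.0663, 0.2015, 0.03, 0, 1], [-0.0663, 0.2015, 0.05, 0, 1], [-0.0663, 0.2015, 0.065, 0, 1], [-0.0663, 0.2015, 0.072, 0, 1], [-0.0663, 0.2015, 0.072, 0, 1], [-0.0663, 0.2015, 0.072, 0, 1]]

```text
clock: 13.8
position: [0.5972, 0.0544, 0.0771]
ee_rot: [0.0, 0.715, 0.699, 0.0]
contact_force: [0.1, 0.1, -2.7]
width: 0.0504
gripper_force: 27.1
```

```bash
python3 -c "
from h import *
to(.5968,.0543,.068,88.75)
import cv2
b=manip.get_image('side')[200:350,260:420,::-1]
cv2.imwrite('pics/t5.png',cv2.resize(b,None,fx=4,fy=4,interpolation=2))"
```

```text
t 13.8 pos [0.5972 0.0544 0.0771] yaw 88.76 F [ 0.1  0.1 -2.7] w 0.0504 -> rows [-0.0002 -0.0005  0.0114  0.0001]
```

View pics/t5.png

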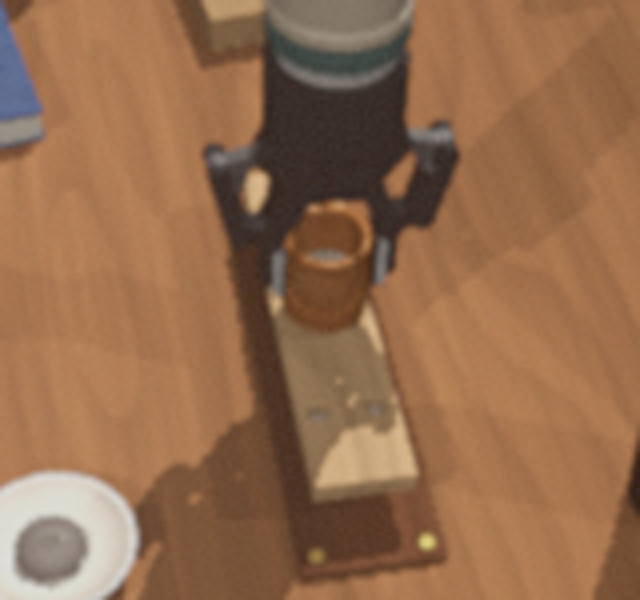

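The tealight is held upright over the middle of the board (crop (328,270)). Lower gently.

Call:
move_arm:
  deltas:
    - [[0, 0, 0.002, 0, 1], [0, 0, 0.004, 0, 1], [0, 0, 0.006, 0, 1], [0, 0, 0.008, 0, 1], [0, 0, 0.009, 0, 1], [0, 0, 0.01, 0, 1], [0, 0, 0.01, 0, 1]]

```text
clock: 14.55
position: [0.5971, 0.0543, 0.0687]
ee_rot: [-0.0, 0.715, 0.699, -0.0]
contact_force: [0.1, 0.2, -2.6]
width: 0.0499
gripper_force: 27.1
```

Call:
move_arm:
  deltas:
    - [[0, 0, 0.0008, 0, 1], [0, 0, 0.0016, 0, 1], [0, 0, 0.0016, 0, 1]]

```text
clock: 14.85
position: [0.5972, 0.0543, 0.0676]
ee_rot: [0.0, 0.715, 0.699, 0.0]
contact_force: [-0.6, -0.5, -2.2]
width: 0.0501
gripper_force: 27.1
```

Call:
move_arm:
  deltas:
    - [[0, 0, 0.0006, 0, 1], [0, 0, 0.0012, 0, 1], [0, 0, 0.0012, 0, 1]]

```text
clock: 15.15
position: [0.5972, 0.0543, 0.0675]
ee_rot: [0.0, 0.715, 0.699, 0.0]
contact_force: [-2.5, -0.2, 5.6]
width: 0.05
gripper_force: 27.6
```

Set down. Release slowly, then retreat.

Call:
move_arm:
  deltas:
    - [[0, 0, -0.0008, 0, 1], [0, 0, -0.0008, 0, 0.2], [0, 0, -0.0008, 0, -0.2], [0, 0, -0.0008, 0, -0.6], [0, 0, -0.0008, 0, -1], [0, 0, -0.0008, 0, -1], [0, 0, -0.0008, 0, -1], [0, 0, -0.0008, 0, -1]]

```text
clock: 15.95
position: [0.5972, 0.0543, 0.0672]
ee_rot: [0.0, 0.715, 0.699, -0.0]
contact_force: [-0.5, 0.1, -0.8]
width: 0.0855
gripper_force: 0.0
```

Call:
move_arm:
  deltas:
    - [[0, 0, -0.01, 0, -1], [0, 0, -0.04, 0, -1], [0, 0, -0.08, 0, -1], [0, 0, -0.13, 0, -1], [0, 0, -0.18, 0, -1], [0, 0, -0.2, 0, -1], [0, 0, -0.2, 0, -1], [0, 0, -0.2, 0, -1], [0, 0, -0.2, 0, -1]]

```text
clock: 16.85
position: [0.596, 0.0543, 0.2256]
ee_rot: [-0.001, 0.715, 0.699, -0.001]
contact_force: [1.3, 0.1, -1.1]
width: 0.0852
gripper_force: 0.0
```

```bash
python3 -c "
from h import *
import cv2
b=manip.get_image('side')[200:350,220:420,::-1]
cv2.imwrite('pics/t6.png',cv2.resize(b,None,fx=4,fy=4,interpolation=2))
print((w2px([[.5968,.0543,.044],[.5968,.0543,.099]],'side')-[220,200])*4)"
```

```text
[[481.40174426 311.98580104]
 [484.58083536 245.63790882]]
```

View pics/t6.png

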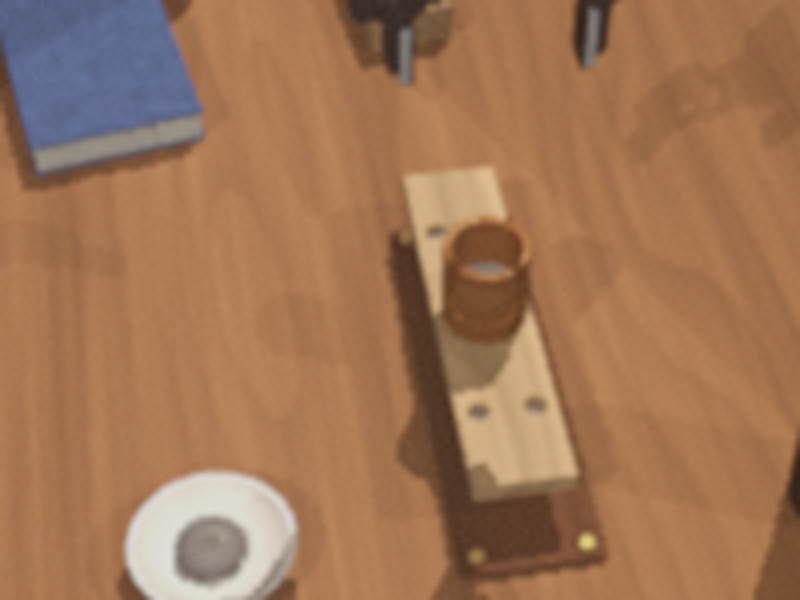

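The tealight stands upright with its rim centre at crop (487,247), against a predicted (485,246). The board is still home and the gripper is clear.

```bash
python3 -c "
from rig import manip
print(manip.sign_off())"
```

```text
the job is handed in; nothing more can be done
None
```

The board is fully home on its four pins with the tealight upright at its centre, no bystander was touched as far as I could see, and I handed the job in at about 17 s; no verdict came back.

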